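# Load the amber filter carrier onto the presence switch

## Robot

A 7-joint arm with a two-finger parallel gripper is mounted at the origin on the work surface. World frame = base frame: x ahead of the robot, y to its left, z up, the work surface at z = 0. Lengths are in mm, angles in rad, forces in N, time in s.
With the tool pointing down it reaches from about 425 to 1025 mm from the base axis. Payload 9.4 kg.
Tool frame: the origin (TCP) lies at the very end of the fingers, on their centre line; the grasp point (between the pads) lies 19 mm behind it; z points along the fingers, y is the line along which they close (so a half turn about z gives the same grasp; the last joint's range is limited). The gripper opens to 85 mm and grips with 20 to 120 N. Pads are 22 mm wide; open, the fingers measure 114 mm over their backs; the gripper's body (76 mm by 85 mm) begins 54 mm behind the grasp point. The pads swing forward as they close: fully open they stand 13 mm farther back than shut.
Start: joints at [-1.281, 0.599, -0.003, 1.599, 0.002, 0.943, -0.08], TCP at [260.011, 676.771, 231.275] pointing down, gripper open.
Joint ranges: [-2.57, 2.57], [-0.35, 1.97], [-1.29, 1.29], [0.11, 2.56], [-1.05, 4.19], [0.11, 1.86], [-2.63, 2.63]. Speed limits (rad/s): [2.22, 2.22, 3.01, 3.01, 3.14, 3.14, 3.14].

## Interface

Orientations are given as [roll, pitch, yaw] about the fixed x, y, z axes, in that order (R = Rz(yaw) Ry(pitch) Rx(roll)).
In Python, from station import status, capture, camera_params, robot, spot_in, place_of gives the robot as it stands.
- The arm moves only by the shell command python3 -m inch 'ROWS'. ROWS is JSON, one flat list of numbers, 5 for each row, row after row: the shift along the tool's x, y, z in cm, then the turn about the tool's z in rad, then the closure in counts, from 0 (fully open) to 255 (shut). A call has 1 to 5 rows; each row is the pose to reach, as a shift and turn from the pose commanded when the call began, along the tool's axes at that moment; what a row does not reach only later rows make up. A row lasts 1/10 s, in which the tool goes at most 50 mm and 8.59 degrees, less where a joint would pass 70% of its speed; a pose out of reach is approached as far as the arm can. A call with a gripper value outside its range is refused whole. The fingers move at their own pace and stop on an object; the grip force is fixed at half the most. Time passes only in rows, so rows that repeat a pose let the fingers close. It gives the time, the measured TCP pose, the force, the opening and the grip force at its end, in the units of the state.
- status.read_state(): the state, without advancing time (a new reading comes with each control period).
- capture(name): name is "side" or "top"; returns the picture (384x512x3 uint8, blue, green, red); there is no depth.
- camera_params(name): a dict with "camera_matrix" (3x3 intrinsics, pixels), "xyz" and "orientation" of the camera in the world. Camera axes: x right, y up, looking along -z (the intrinsics and any distortion apply to the point x, -y, -z); pixel columns grow to the right and rows downward; lengths in mm; the calibration is good to about 2 mm. A picture is of the moment at which its call begins. camera_params takes no time and is no camera call.
- robot.sign_off(): hands the job in; it is judged then, once.
Trained networks look in the newest picture that a camera, given by its name, has taken for a name from the list of things; names that differ only in an ending like _2 or _b are one class to them, and where a whole thing is asked for, a point or a joint stands for the part that bears it (a point fixed in the world has none). Each returns a list of dicts, best first, with "confidence" (0 to 1); they miss things now and then, are a little off and sometimes report something else, mostly with a low value. They report only what shows in the picture. A call takes as long as a camera call. They do not tell look-alikes from the thing itself.
- spot_in(query, camera): "position" ([x, y, z] in mm, in world coordinates, good to about 4 mm: the middle of the surface that is visible of it).
- place_of(query, camera): "position" ([x, y, z] in mm, in world coordinates, good to about 4 mm: a listed point, or the origin of a listed thing).
The state is a dict: "t": time; "joint_positions": joint angles; "qd": joint speeds; "effort": joint torques, N m; "tool_pos": TCP position; "tcp_rot": TCP orientation; "force": force on the tool from outside, world axes, zero at the start; "wrist_torque": the same for the moment, N m; "finger_gap": finger opening in mm; "gripper_force": force on a finger pad.
Only numpy, scipy, OpenCV 4.12 (cv2) and the standard library are available. Lean on these libraries where they do the work, as an engineer would, in place of code of your own. Each camera call takes 0.05 s, during which the arm holds its last target. There are 200 camera calls.

## Task

Pick up the carrier with the amber filters and set it down squarely in the green-kerbed loading nest, resting flat on both ledges inside the kerbs, so that it holds the red presence-switch lever down; then let go. Lower it in gently rather than dropping it, and leave the carrier with the blue filters where it is.

Things in the scene. Friction and masses are not known exactly. Their poses are not given: they have to be found in the camera images.
- amber_carrier_mid (a point): loose carrier, about 0.36 kg: black plate 90 (x) x 70 (y) x 10 mm lying flat, two round amber (orange) filters on it at x = +-29 mm (29 mm wide, 4 mm proud), in the middle an upright white grip block 24 (x) x 18 (y) mm, its top 50 mm above the underside. Point: carrier centre, 25 mm above the underside; z up. Grip the block across its 18 mm (along y). May be loaded either way round (half turn).
- blue_carrier_mid (a point): a bystander carrier, exactly the same shape and size as the amber one but with two blue filters; leave it alone. Point: its centre, 25 mm above the underside; x along its 90 mm, y along its 70 mm, z up.
- nest_seat (a point): fixed loading nest: middle of its pocket, level with its two grey ledge tops (22 mm above the table). A seated carrier has its underside here, centre 25 mm above, long side along x. Pocket between green kerbs 110 (x) x 90 (y) mm; kerbs 8 mm above the ledges, 8 mm thick. White base plate 176 x 114 mm. Black switch body outside the pocket at +x, 83 to 105 mm out, top 4 mm above the ledges. z up.
- switch_lever (a joint): red sprung lever, 45 x 10 mm, in the 24 mm gap between the ledges; hinged 72 mm from the pocket middle at the nest's +x end, sloping up inwards. Its roller (8 mm) at rest is 30 mm from the middle at +x, top 12 mm above the ledges. 0 = up (free), grows (rad) as pressed down: about 0.27 under a seated carrier, stop 0.36. Spring about 1 N at the roller; a carrier's weight holds it down.
Not all that is in view belongs to the job. What is shaped like the part that bears amber_carrier_mid but brown is not meant. What is shaped like the part that bears nest_seat but yellow is not meant.

How it is judged (in metres and radians):
On the way:
1. the amber carrier is lifted clear of the table (centre above 70 mm) (height (world z) of amber_carrier_mid above 0.07 m), for 0.1 s.
At the end, for the whole second after the job is handed in: The amber carrier lies at rest and flat (within 3.4 degrees) on the nest's ledges: centre within 14 mm of the pocket's middle along x and y and 21 to 28 mm above the ledge tops, long side within 15 degrees of the nest's x; the switch lever is held down (above 0.22 rad) (x of amber_carrier_mid in the frame of nest_seat between -0.014 and 0.014 m and y of amber_carrier_mid in the frame of nest_seat between -0.014 and 0.014 m and z of amber_carrier_mid in the frame of nest_seat between 0.021 and 0.028 m and angle between the x axis of amber_carrier_mid and the x axis of nest_seat, either way round below 0.27 rad and angle between amber_carrier_mid's own z axis and vertical below 0.06 rad and value of joint switch_lever above 0.22 rad and linear speed of amber_carrier below 0.03 m/s); the robot touches nothing.
It fails at once if the blue carrier is moved by more than 20 mm (distance of blue_carrier_mid from where it was at the start of the episode above 0.02 m).
It fails at once if the amber carrier is dropped or slammed into the nest (faster than 0.45 m/s within 45 mm above its seat) (horizontal distance between amber_carrier_mid and nest_seat below 0.06 m and z of amber_carrier_mid in the frame of nest_seat below 0.07 m and linear speed of amber_carrier above 0.45 m/s).
It also fails if it takes over 35 s, if anything falls off the work surface, if the arm or the gripper's body presses on something with over 40 N, if the wrist force passes 120 N, or if a joint passes its speed limit or range.

## Working session

There is one attempt and no reset: what is moved stays moved. The work goes in short steps, Python scripts to look and compute and a shell command to move; the robot and the scene stay as the last step left them, time stands still between calls to the robot, and variables do not carry over. Pictures are saved under pics/ and viewed, at most 10 in all, crops included, and the job is handed in when it is done.

```bash
mkdir -p pics; python3 - <<'E'
from station import *
import cv2,numpy as np
s=status.read_state();print({k:np.round(s[k],3) for k in('t','tool_pos','tcp_rot','finger_gap')})
for c in('top','side'):
    im=capture(c);cv2.imwrite(f'pics/{c}0.png',im)
    p=camera_params(c);print(c,p)
    for q in('amber_carrier_mid','blue_carrier_mid','nest_seat','switch_lever'):
        try: print(q,[(np.round(d['position']),round(d['confidence'],2)) for d in place_of(q,c)])
        except Exception as e: print(q,e)
E
```

```text
{'t': np.float64(0.0), 'tool_pos': array([259.857, 676.312, 230.39 ]), 'tcp_rot': array([-3.14 ,  0.   ,  2.775]), 'finger_gap': np.float64(85.505)}
top {'camera_matrix': array([[382.50885372,   0.        , 248.88010773],
       [  0.        , 382.50885372, 186.8518263 ],
       [  0.        ,   0.        ,   1.        ]]), 'xyz': array([ 252.60951436,   14.39399056, 1082.57641956]), 'orientation': array([ 0.20832627,  0.00469283, -1.70136139])}
amber_carrier_mid [(array([ 351., -294.,   24.]), 0.85), (array([ 493., -349.,   24.]), 0.63)]
blue_carrier_mid [(array([506., 280.,  25.]), 0.63)]
nest_seat [(array([512.,  -4.,  25.]), 0.56), (array([294., 206.,  25.]), 0.55)]
switch_lever it knows: amber_carrier_mid, blue_carrier_mid, nest_seat
side {'camera_matrix': array([[360.7005697 ,   0.        , 252.85304425],
       [  0.        , 360.7005697 , 191.09260313],
       [  0.        ,   0.        ,   1.        ]]), 'xyz': array([ 200.30723827, -566.75275929,  726.29391868]), 'orientation': array([ 0.76989721,  0.01435972, -0.45657602])}
amber_carrier_mid [(array([ 494., -350.,   28.]), 0.74), (array([ 348., -298.,   24.]), 0.72)]
blue_carrier_mid [(array([505., 284.,  25.]), 0.74), (array([ 494., -351.,   27.]), 0.48)]
nest_seat [(array([508.,  -7.,  24.]), 0.63), (array([295., 207.,  24.]), 0.62)]
switch_lever it knows: amber_carrier_mid, blue_carrier_mid, nest_seat
```

View pics/top0.png

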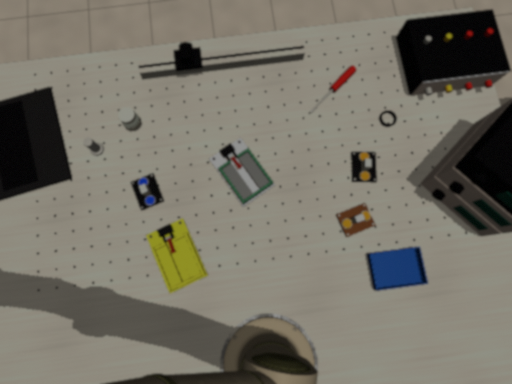

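View pics/side0.png

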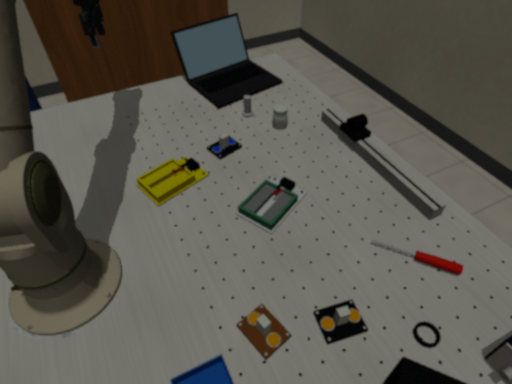

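Top picture, candidates for the amber carrier:
- Black plate with amber filters at (363,166), at (341,320) in the side view. This is the one meant.
- Brown look-alike at (355,219), side (264,330).
- Blue carrier at (148,191).

The nest is the green one at (243,172), with its black switch at about (229,150). The yellow one at (177,255) is a decoy.

Next I measure orientations and take the close crop.

```bash
cat > h.py <<'E'
from station import *
import cv2,numpy as np
from scipy.spatial.transform import Rotation as Ro
def proj(P,c):
    p=camera_params(c);v=(np.atleast_2d(P)-p['xyz'])@Ro.from_euler('xyz',p['orientation']).as_matrix()
    v=v*[1,-1,-1];u=v@p['camera_matrix'].T;return u[:,:2]/u[:,2:]
def ray(uv,z,c):
    p=camera_params(c);uv=np.atleast_2d(uv)
    d=np.c_[uv,np.ones(len(uv))]@np.linalg.inv(p['camera_matrix']).T*[1,-1,-1]
    d=d@Ro.from_euler('xyz',p['orientation']).as_matrix().T
    return p['xyz']+d*((z-p['xyz'][2])/d[:,2])[:,None]
def near(mask,P,r,c,z):
    v,u=np.nonzero(mask);W=ray(np.c_[u,v],z,c);return W[np.hypot(*(W[:,:2]-P).T)<r]
def hsv(c,im): return cv2.cvtColor(im,cv2.COLOR_BGR2HSV)
def filters(c,im,P,z=14):
    h=hsv(c,im);m=(abs(h[...,0].astype(int)-19)<9)&(h[...,1]>130)&(h[...,2]>90)
    W=near(m,P,60,c,z)[:,:2].astype(np.float32)
    _,l,C=cv2.kmeans(W,2,None,(3,50,.1),5,cv2.KMEANS_PP_CENTERS)
    d=C[1]-C[0];return len(W),C.mean(0),np.hypot(*d),np.arctan2(d[1],d[0])
def nest(c,im,P,z=30):
    h=hsv(c,im);m=(abs(h[...,0].astype(int)-75)<20)&(h[...,1]>70)
    W=near(m,P,95,c,z)[:,:2].astype(np.float32)
    return len(W),cv2.minAreaRect(W)
E
python3 - <<'E'
from h import *
for c in('top','side'):
    im=cv2.imread(f'pics/{c}0.png')
    print(c,filters(c,im,[493,-349]),nest(c,im,[510,-5]),proj([[493,-349,25],[510,-5,22]],c))
a=cv2.imread('pics/side0.png')[270:370,220:380];b=cv2.imread('pics/top0.png')[130:210,200:328]
cv2.imwrite('pics/crop.png',np.hstack([cv2.resize(a,(480,300),interpolation=2),cv2.resize(b,(320,200),interpolation=2).copy() if 0 else cv2.copyMakeBorder(cv2.resize(b,(320,200),interpolation=2),0,100,0,0,0)]))
E
```

```text
top (122, array([ 496.13635, -347.94562], dtype=float32), np.float32(58.82751), np.float32(3.0050762)) (241, ((508.43646240234375, -3.6744537353515625), (121.86270141601562, 101.14439392089844), 27.49845314025879)) [[365.83283442 165.46498603]
 [245.61787172 175.35568566]]
side (210, array([ 495.33597, -349.57837], dtype=float32), np.float32(59.499374), np.float32(2.9631062)) (576, ((519.84228515625, -3.7961578369140625), (167.0251922607422, 108.07267761230469), 27.82741928100586)) [[340.47982231 316.73588174]
 [268.17731449 202.40423384]]
```

View pics/crop.png

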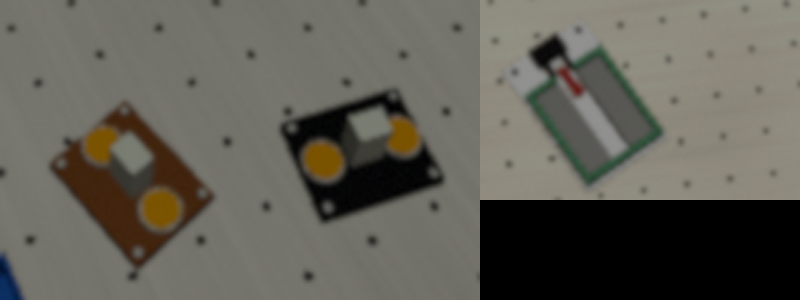

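The close crop confirms it: the black plate with amber filters is at right, with the brown look-alike at left. The green nest has its red lever towards the black switch.

- **Carrier:** centre about (496,-349), yaw about -0.15. Filter spacing measures 58.8 mm against the stated 58.
- **Nest:** centre about (508.5,-4), +x at about 0.48 rad.

I go by a waypoint at x of about 560 to stay in reach.

```bash
cat >> h.py <<'E'
def go(x,y,z,yaw):
    s=status.read_state();R=Ro.from_euler('xyz',s['tcp_rot'])
    d=R.inv().apply(np.array([x,y,z])-s['tool_pos'])/10
    dy=(yaw-s['tcp_rot'][2]+np.pi/2)%np.pi-np.pi/2
    print('shift',np.round(d,2),'turn',round(-dy,3),'t',round(s['t'],2),'tcp',np.round(s['tool_pos'],1),np.round(s['tcp_rot'],3))
E
python3 -c "
from h import *
go(470,480,200,2.995);go(560,250,180,2.995);go(580,0,180,2.995);go(496,-349,150,2.995)"
```

```text
shift [-26.66 -10.83   3.12] turn -0.22 t 0.4 tcp [260.  676.7 231.1] [-3.141  0.     2.775]
shift [-43.31 -29.07   5.12] turn -0.22 t 0.4 tcp [260.  676.7 231.1] [-3.141  0.     2.775]
shift [-54.14 -51.69   5.13] turn -0.22 t 0.4 tcp [260.  676.7 231.1] [-3.141  0.     2.775]
shift [-58.81 -87.28   8.14] turn -0.22 t 0.4 tcp [260.  676.7 231.1] [-3.141  0.     2.775]
```

```bash
python3 -m inch '[-5,-2,0.6,-0.05,0, -10,-4,1.2,-0.1,0, -15,-6,1.8,-0.15,0, -20,-8,2.4,-0.2,0, -24,-10,3,-0.22,0]'; python3 -c "
from h import *
go(560,250,180,2.995)"
```

```text
t: 0.9
tool_pos: [441.7, 504.6, 202.8]
tcp_rot: [3.141, 0.001, 2.997]
force: [0.8, 0.8, -0.4]
finger_gap: 85.4
gripper_force: 0.0
shift [-15.38 -23.48   2.28] turn 0.002 t 0.9 tcp [441.7 504.6 202.8] [3.141e+00 1.000e-03 2.997e+00]
```

```bash
python3 -m inch '[-2.8,-4,0.5,0,0, -5.6,-8,1,0,0, -8.4,-12,1.5,0,0, -11.2,-16,2,0,0, -14,-20,2.2,0,0]' | head -2; python3 -m inch '[-1,-4.8,0,0,0, -2,-9.6,0,0,0, -2.5,-14.4,0,0,0, -2.5,-19.2,0,0,0, -2.5,-24,0,0,0]' | head -2; python3 -m inch '[1,-4.8,0,0,0, 2,-9.6,0,0,0, 3,-14.4,0,0,0, 4,-19.2,0,0,0, 5,-24,0,0,0]' | head -3;  python3 -c "
from h import *
go(496,-349,120,2.995)"
```

```text
t: 1.4
tool_pos: [549.9, 285.6, 180.5]
t: 1.9
tool_pos: [538.8, 44.5, 181.0]
t: 2.4
tool_pos: [453.7, -185.4, 181.1]
tcp_rot: [-3.141, 0.001, 2.995]
shift [ -6.57 -15.56   6.12] turn -0.0 t 2.4 tcp [ 453.7 -185.4  181.1] [-3.141e+00  1.000e-03  2.995e+00]
```

```bash
python3 -m inch '[-1.6,-3.9,1.5,0,0, -3.2,-7.8,3,0,0, -4.9,-11.7,4.5,0,0, -6.6,-15.5,6,0,0, -6.6,-15.5,6,0,0]' | head -2; python3 - <<'E'
from h import *
im=capture('side');cv2.imwrite('pics/s1.png',im[220:384,220:440].repeat(3,0).repeat(3,1));print(filters('side',im,[496,-349]))
im=capture('top');print(filters('top',im,[496,-349]))
print([(np.round(d['position']),round(d['confidence'],2)) for c in('top','side') for d in place_of('amber_carrier_mid',c)])
go(496,-349,22,2.995)
E
```

```text
t: 2.9
tool_pos: [496.6, -352.6, 118.9]
(205, array([ 495.44412, -349.66907], dtype=float32), np.float32(59.380062), np.float32(-0.18182673))
(107, array([ 495.20148, -349.7297 ], dtype=float32), np.float32(57.28883), np.float32(-0.18975723))
[(array([ 350., -297.,   21.]), 0.8), (array([ 495., -353.,   28.]), 0.63), (array([ 347., -298.,   26.]), 0.87), (array([ 494., -349.,   26.]), 0.73)]
shift [ 0.05 -0.37  9.9 ] turn 0.001 t 3.1 tcp [ 497.  -345.5  121. ] [ 3.141 -0.     2.996]
```

View pics/s1.png

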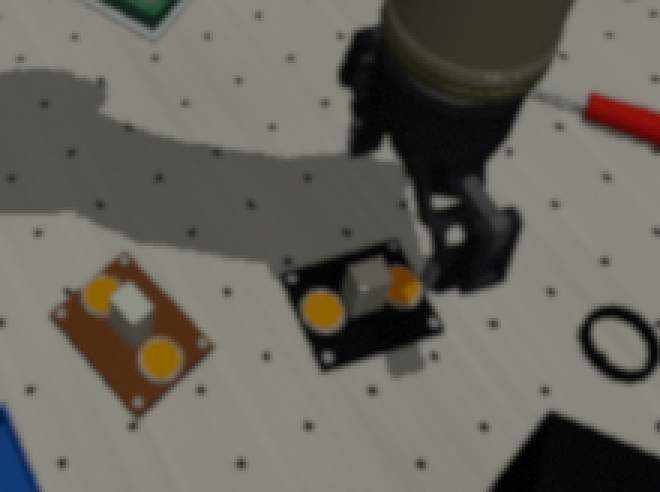

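The picture shows the open gripper standing above the black amber carrier (crop 365,305), clear of the brown one. I descend astride the block.

```bash
python3 -m inch '[0.1,-0.4,3,0.02,0, 0.1,-0.4,6,0.02,0, 0.1,-0.4,8,0.02,0, 0.1,-0.4,9.5,0.02,0, 0.1,-0.4,9.8,0.02,0]'; python3 -m inch '[0,0,0,0,0, 0,0,0,0,255, 0,0,0,0,255, 0,0,0,0,255, 0,0,0,0,255]';python3 -m inch '[0,0,0,0,255, 0,0,0,0,255, 0,0,0,0,255, 0,0,0,0,255, 0,0,0,0,255]'
```

```text
t: 3.6
tool_pos: [495.3, -349.0, 21.9]
tcp_rot: [3.141, -0.001, 2.976]
force: [-0.5, -0.6, -0.2]
finger_gap: 85.2
gripper_force: 0.0
t: 4.1
tool_pos: [495.6, -350.7, 23.3]
tcp_rot: [-3.141, 0.001, 2.975]
force: [0.0, -1.0, 0.4]
finger_gap: 28.5
gripper_force: 0.0
t: 4.6
tool_pos: [495.6, -350.6, 23.3]
tcp_rot: [-3.141, 0.001, 2.975]
force: [0.4, 0.9, 6.3]
finger_gap: 16.9
gripper_force: 60.3
```

Gripped: the gap reads 17 mm on the 18 mm block, at 60 N. I lift and look.

```bash
python3 -m inch '[0,0,-1,0,255, 0,0,-3,0,255, 0,0,-6,0,255, 0,0,-9,0,255, 0,0,-11,0,255]'; python3 - <<'E'
from h import *
im=capture('side');cv2.imwrite('pics/s2.png',im[200:384,220:440].repeat(3,0).repeat(3,1))
go(508.5,-4,130,0.48)
E
```

```text
t: 5.1
tool_pos: [495.4, -350.6, 134.9]
tcp_rot: [-3.141, 0.001, 2.975]
force: [0.5, -0.5, -4.8]
finger_gap: 17.0
gripper_force: 59.1
shift [ 4.59 34.45  0.67] turn -0.647 t 5.15 tcp [ 496.4 -351.3  137.5] [-3.14   0.004  2.974]
```

View pics/s2.png

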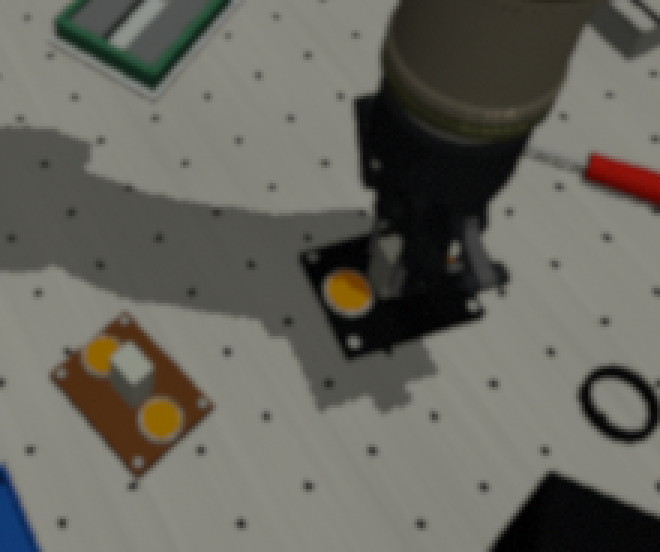

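The carrier hangs flat from the grip, with its plate around crop (395,300). I carry it to above the nest.

```bash
python3 -m inch '[0.4,2.5,0,-0.05,255, 0.9,6,0,-0.12,255, 1.4,10,0,-0.2,255, 1.9,14,0,-0.27,255, 2.4,18,0,-0.33,255]'|head -3; python3 -c "
from h import *
go(508.5,-4,130,0.48)"
```

```text
t: 5.65
tool_pos: [500.9, -167.5, 132.3]
tcp_rot: [3.141, -0.001, -2.976]
shift [-3.44 16.    0.24] turn -0.314 t 5.65 tcp [ 500.9 -167.5  132.3] [ 3.141e+00 -1.000e-03 -2.976e+00]
```

```bash
python3 -m inch '[-0.8,4,0,-0.08,255, -1.6,8,0,-0.16,255, -2.4,11.5,0,-0.24,255, -3,14,0,-0.31,255, -3.2,15,0,-0.31,255]'|head -3;python3 -m inch '[0,0,0,0,255, 0,0,0,0,255]'|head -3; python3 - <<'E'
from h import *
for c in('top','side'):
    im=capture(c);cv2.imwrite(f'pics/n_{c}.png',im)
    print(c,nest(c,im,[508,-4]),[(np.round(d['position']),round(d['confidence'],2)) for q in('nest_seat','amber_carrier_mid') for d in place_of(q,c)])
go(508.5,-4,130,0.48)
a=cv2.imread('pics/n_side.png')[100:280,180:380];b=cv2.imread('pics/n_top.png')[90:270,150:350]
cv2.imwrite('pics/n.png',np.hstack([cv2.resize(k,(400,360),interpolation=2) for k in(a,b)]))
# refined nest from side view: show whether fitted outline lies on it
E
```

```text
t: 6.15
tool_pos: [508.7, -12.7, 132.5]
tcp_rot: [3.14, 0.0, -2.663]
t: 6.35
tool_pos: [508.4, -17.0, 132.5]
tcp_rot: [-3.141, -0.001, -2.67]
top (81, ((492.186767578125, 25.938720703125), (119.61910247802734, 32.48139953613281), 25.57370948791504)) [(array([293., 205.,  23.]), 0.93), (array([512.,  -5.,  24.]), 0.69), (array([508., -17., 133.]), 0.43)]
side (552, ((513.9307861328125, 5.363777160644531), (166.8845672607422, 130.37460327148438), 28.86658477783203)) [(array([506.,  -7.,  24.]), 0.77), (array([297., 207.,  26.]), 0.72), (array([507., -19., 136.]), 0.77), (array([ 349., -296.,   24.]), 0.71)]
shift [-0.55  1.15  0.28] turn -0.008 t 6.65 tcp [508.8 -16.7 132.8] [-3.141 -0.    -2.67 ]
```

View pics/n.png

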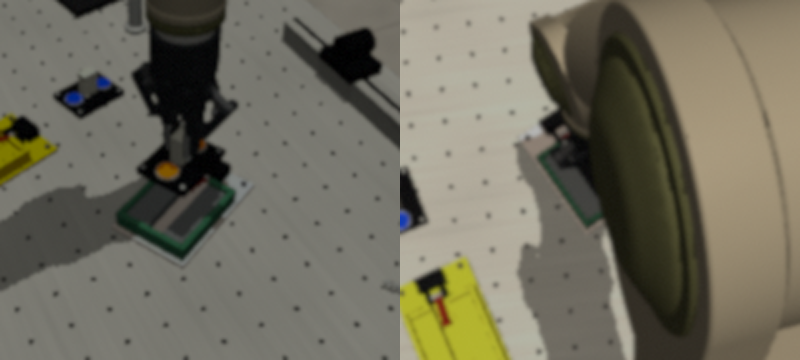

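Side view: the carrier hangs over the nest at (180,165) in the left half. The top view is hidden by the arm. I refine the nest pose with a rendered kerb ring fitted to the unobstructed first pictures.

```bash
python3 - <<'E'
from h import *
from scipy.optimize import minimize
def tri(x,y,c,im,a):
    R=np.array([[np.cos(a),-np.sin(a)],[np.sin(a),np.cos(a)]])
    m=np.zeros((384*4,512*4),np.uint8)
    q=lambda hx,hy,z:((proj(np.c_[np.array([[hx,hy],[-hx,hy],[-hx,-hy],[hx,-hy]])@R.T+[x,y],[z]*4],c)+.5)*4).astype(np.int32)
    o=cv2.convexHull(np.r_[q(63,53,30),q(63,53,22)]);cv2.fillPoly(m,[o],255);cv2.fillPoly(m,[q(55,45,30)],0)
    return cv2.resize(m,(512,384),interpolation=cv2.INTER_AREA)/255.
tot=[]
for c in('top','side'):
    im=cv2.imread(f'pics/{c}0.png');h=hsv(c,im)
    g=((abs(h[...,0].astype(int)-75)<20)&(h[...,1]>60)).astype(float)
    u,v=proj([509,-5,25],c)[0].astype(int);w=np.zeros_like(g);w[v-45:v+45,u-45:u+45]=1;g*=w
    g=cv2.GaussianBlur(g,(0,0),1)
    f=lambda p:-(lambda m:(m*g).sum()/np.sqrt((m*m).sum()*(g*g).sum()))(cv2.GaussianBlur(tri(p[0],p[1],c,im,p[2]),(0,0),1))
    r=minimize(f,[509,-5,.48],method='Nelder-Mead',options=dict(initial_simplex=[[509,-5,.48],[516,-5,.48],[509,3,.48],[509,-5,.55]]))
    print(c,r.x.round(3),round(r.fun,3))
go(509,-5,80,.48)
E
```

```text
top [ 5.09937e+02 -3.96900e+00  4.80000e-01] -0.936
side [ 5.08083e+02 -7.10000e+00  4.83000e-01] -0.955
shift [-0.55  1.04  5.28] turn -0.008 t 6.65 tcp [508.8 -16.7 132.8] [-3.141 -0.    -2.67 ]
```

Nest at (509,-5.5), yaw 0.48, and both views agree to about 3 mm. Seated TCP height should be 23.3 + 22 ≈ 45.

```bash
python3 -m inch '[-0.3,0.5,0,-0.01,255, -0.5,1,1,-0.01,255, -0.5,1,3,-0.01,255, -0.5,1,4.5,-0.01,255, -0.5,1,5.5,-0.01,255]'|head -4; python3 -m inch '[0,0,0,0,255, 0,0,0,0,255]'|head -4;python3 -c "
from h import *
go(509,-5.5,46,.48)"
```

```text
t: 7.15
tool_pos: [508.3, -3.9, 76.3]
tcp_rot: [3.141, -0.001, -2.657]
force: [0.2, 0.5, -4.6]
t: 7.35
tool_pos: [508.8, -4.3, 77.7]
tcp_rot: [3.141, -0.0, -2.658]
force: [-1.2, -0.1, -4.9]
shift [ 0.03 -0.12  3.17] turn 0.004 t 7.35 tcp [508.8  -4.3  77.7] [ 3.141 -0.    -2.658]
```

```bash
python3 -m inch '[0,-0.1,0.6,0,255, 0,-0.1,1.2,0,255, 0,-0.1,1.8,0,255, 0,-0.1,2.2,0,255, 0,-0.1,2.6,0,255]'|head -4; python3 -m inch '[0,0,0.2,0,255, 0,0,0.4,0,255, 0,0,0.5,0,255, 0,0,0.5,0,255]'|head -4; python3 - <<'E'
from h import *
im=capture('side');cv2.imwrite('pics/d.png',cv2.resize(im[130:260,190:350],(640,520),interpolation=2))
E
```

```text
t: 7.85
tool_pos: [509.1, -5.6, 51.4]
tcp_rot: [3.142, -0.0, -2.658]
force: [-0.3, -0.5, -4.0]
t: 8.25
tool_pos: [509.2, -5.5, 46.8]
tcp_rot: [-3.142, -0.0, -2.658]
force: [-1.0, -1.1, -3.4]
```

View pics/d.png

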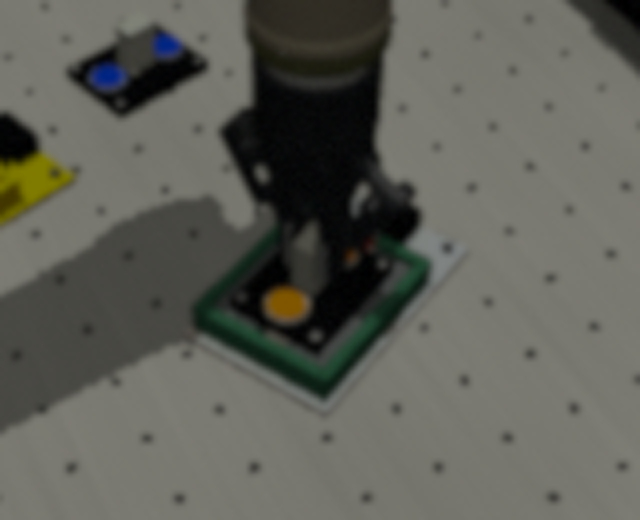

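The carrier is inside the kerbs, with its plate at about crop (310,290) and margins on all sides. I lower it the last millimetres by force.

```bash
for i in 1; do python3 -m inch '[0,0,0.05,0,255, 0,0,0.1,0,255, 0,0,0.1,0,255]'|head -4; python3 -m inch '[0,0,0.05,0,255, 0,0,0.1,0,255, 0,0,0.1,0,255]'|head -4; done
```

```text
t: 8.6
tool_pos: [509.3, -5.5, 45.8]
tcp_rot: [-3.142, 0.0, -2.658]
force: [-0.2, 0.5, -3.4]
t: 8.9
tool_pos: [509.3, -5.6, 45.3]
tcp_rot: [-3.141, 0.0, -2.658]
force: [-1.5, 0.1, 3.6]
```

Contact: the force reversed to +3.6 N at 45.3 mm, as predicted. I release and back off.

```bash
python3 -m inch '[0,0,0,0,200, 0,0,0,0,120, 0,0,0,0,0, 0,0,0,0,0, 0,0,0,0,0]'|tail -3; python3 -m inch '[0,0,0,0,0, 0,0,0,0,0, 0,0,-0.5,0,0, 0,0,-2,0,0, 0,0,-4,0,0]'|tail -3;python3 -m inch '[0,0,-4,0,0, 0,0,-8,0,0, 0,0,-12,0,0, 5,0,-14,0,0, 9,0,-14,0,0]'|tail -3
python3 - <<'E'
from h import *
im=capture('side');cv2.imwrite('pics/e.png',cv2.resize(im[130:260,190:350],(640,520),interpolation=2))
print(filters('side',im,[509,-5],36),[(np.round(d['position']),round(d['confidence'],2)) for q in('amber_carrier_mid','nest_seat','blue_carrier_mid') for d in place_of(q,'side')])
s=status.read_state();print(s['force'],s['tool_pos'],s['finger_gap'])
E
```

```text
force: [0.5, -0.8, 0.1]
finger_gap: 75.3
gripper_force: 0.0
force: [0.7, 0.2, -0.7]
finger_gap: 85.8
gripper_force: 0.0
force: [-1.3, -1.3, -0.9]
finger_gap: 85.4
gripper_force: 0.0
(61, array([509.874   ,  -6.699519], dtype=float32), np.float32(60.264614), np.float32(-2.7110355)) [(array([ 348., -299.,   21.]), 0.92), (array([509.,  -4.,  51.]), 0.59), (array([510.,  -7.,  23.]), 0.4), (array([509.,  -8.,  25.]), 0.88), (array([295., 209.,  22.]), 0.88), (array([504., 283.,  25.]), 0.75)]
[0.36893664 0.88465065 0.89957687] [429.06380027 -47.8967495  225.56035341] 85.3548791826848
```

View pics/e.png

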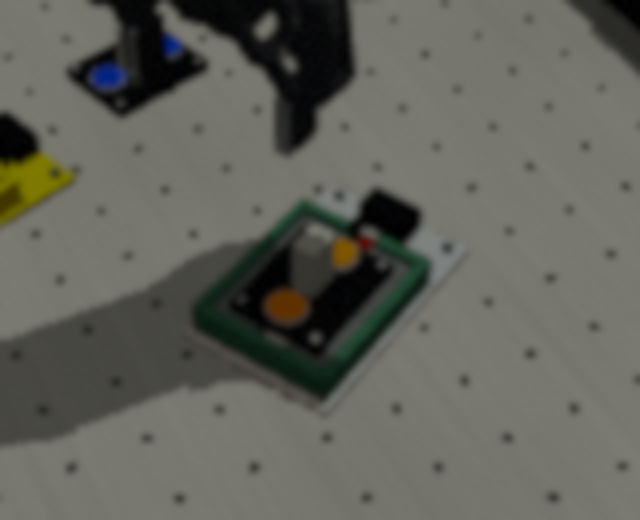

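The carrier lies flat inside the kerbs at crop (310,290). Its measured centre is (510,-7), about 2 mm from the nest's, and the lever is under the plate. The gripper is clear and the blue carrier hasn't moved.

```bash
python3 -m inch '[0,0,0,0,0, 0,0,0,0,0, 0,0,0,0,0, 0,0,0,0,0]'|head -1; python3 -c "
from station import robot;print(robot.sign_off())"
```

```text
t: 11.0
the job is handed in; nothing more can be done
None
```

I set the amber carrier down in the green nest, lowering it gently, and let go; it lay flat and centred to about 2 mm, the blue carrier was untouched, and I signed off at about 11 s; sign-off returned no verdict, and I inferred that the lever is held down from the seating height rather than measuring it.

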